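# Lid the glazed jars

### The job

The three glazed jars have come back from the kiln: put each glazed lid on the jar of its own colour, knob up and seated flat in the mouth. Leave the jars standing where they are, and leave the unglazed terracotta lid lying where it is.

Things in the scene. Friction and masses are not known exactly. Their poses are not given: they have to be found in the camera images.
- jar_white: the cream-white glazed jar: a round open pot standing upright, loose, 0.4 kg, outer diameter 74 mm (58 mm at the foot), 55 mm high, mouth 62 mm across inside (wall 6 mm). Origin at the centre of its underside, z up; the rim is at z = 55 mm
- lid_white: the cream-white glazed lid, loose, 0.09 kg, knob up: disc 78 mm across, 6 mm thick; knob 23 to 25 mm thick from 12 to 38 mm above the origin; under the disc an unglazed boss 6 mm deep, 48 mm across, that drops loosely into a jar's mouth. Origin at the centre of the boss's underside, z up. Seated, the disc rests on the rim and the origin is 49 mm above the jar's origin
- jar_blue: the blue glazed jar: a round open pot standing upright, loose, 0.4 kg, outer diameter 74 mm (58 mm at the foot), 55 mm high, mouth 62 mm across inside (wall 6 mm). Origin at the centre of its underside, z up; the rim is at z = 55 mm
- lid_blue: the blue glazed lid, loose, 0.09 kg, knob up: disc 78 mm across, 6 mm thick; knob 23 to 25 mm thick from 12 to 38 mm above the origin; under the disc an unglazed boss 6 mm deep, 48 mm across, that drops loosely into a jar's mouth. Origin at the centre of the boss's underside, z up. Seated, the disc rests on the rim and the origin is 49 mm above the jar's origin
- jar_green: the green glazed jar: a round open pot standing upright, loose, 0.4 kg, outer diameter 74 mm (58 mm at the foot), 55 mm high, mouth 62 mm across inside (wall 6 mm). Origin at the centre of its underside, z up; the rim is at z = 55 mm
- lid_green: the green glazed lid, loose, 0.09 kg, knob up: disc 78 mm across, 6 mm thick; knob 23 to 25 mm thick from 12 to 38 mm above the origin; under the disc an unglazed boss 6 mm deep, 48 mm across, that drops loosely into a jar's mouth. Origin at the centre of the boss's underside, z up. Seated, the disc rests on the rim and the origin is 49 mm above the jar's origin
- lid_plain: the odd lid of bare, unglazed orange-red terracotta, same shape and size as the glazed lids (disc 78 mm, knob up to 38 mm high), loose; it belongs to no jar here and stays where it lies. Origin at the centre of the underside of its boss, z up
- tool_box: dark green metal tool box, fixed, a bystander near the middle of the table's front: its open lid stands upright to 0.205 m above the table, along its left (+y) side; it covers x 0.27 to 0.54 m, y -0.03 to 0.17 m. Everything else near the work is below 0.17 m, so carry lids above the tool box or round it
Mind the look-alikes: they are no part of the job. Of the things that look like the lid_plain, the larger one is meant.

How it is judged:
By the outcome, as a careful person would: the job done as asked, in the order asked, and still so for the second after the job is handed in, with the robot touching nothing.
It also fails if it takes over 102 s, if anything falls off the work surface, if the arm or the gripper's body presses on something with over 40 N, if the wrist force passes 120 N, or if a joint passes its speed limit or range.

### The arm

A 6-joint arm with a two-finger parallel gripper is mounted at the origin on a cart in front of the work surface, level with it; the furniture and walls round the work are solid. World frame = base frame: x ahead of the robot, y to its left, z up, the work surface at z = 0. Lengths are in m, angles in rad, forces in N, time in s.
With the tool pointing down it reaches from about 0.4 to 0.825 m from the base axis. Payload 7 kg.
Tool frame: the origin (TCP) lies on the centre line of the jaws, within the pads' length; the fingertips stand 14 mm ahead of it and the grasp point (between the pads) lies 5 mm behind it; z points along the fingers, y is the line along which they close (so a half turn about z gives the same grasp; the last joint's range is limited). The gripper opens to 88 mm and grips with 3 to 60 N. Pads are 19 mm wide; open, the fingers measure 130 mm over their backs; the gripper's body (78 mm by 193 mm) begins 47 mm behind the grasp point.
Start: joints at [-0.83, 0.359, 0.012, 0, -1.224, -0.288], TCP at [0.295, -0.607, 0.241] pointing down, gripper open.
Joint ranges: [-3.07, 3.07], [-1.43, 2.12], [-1.02, 1.25], [-3.03, 1.67], [-3.05, -0], [-3.03, 3.03]. Speed limits (rad/s): [2.39, 2.39, 3.01, 3.14, 3.14, 3.14].

### API

Orientations are given as [roll, pitch, yaw] about the fixed x, y, z axes, in that order (R = Rz(yaw) Ry(pitch) Rx(roll)).
In Python, from station import arm gives the robot as it stands.
- The arm moves only by the tool move_arm, never from a script. Its argument "rows" is a list of rows, each an object with "translation": the shift along the tool's x, y, z in cm, a list of three; "rot": the turn, a rotation vector about the tool's x, y, z in degrees, a list of three; "hand": the closure, from 0 (fully open) to 1 (shut). A call has 1 to 8 rows; each row is the pose to reach, as a shift and turn from the pose commanded when the call began, along the tool's axes at that moment; what a row does not reach only later rows make up. A row lasts 1/12 s, in which the tool goes at most 41.7 mm and 7.16 degrees, less where a joint would pass 70% of its speed; a pose out of reach is approached as far as the arm can. A call with a gripper value outside its range is refused whole. The fingers move at their own pace and stop on an object; "squeeze" is the grip in N (left out, the last holds). Time passes only in rows, so rows that repeat a pose let the fingers close. It gives the time, the measured TCP pose, the force, the opening and the grip force at its end, in the units of the state.
- arm.get_state(): the state, without advancing time (a new reading comes with each control period).
- arm.grab_frame(name): name is "scene" or "top"; returns (picture, depth): 480x640x3 uint8, red, green, blue; 480x640 float32, m along the optical axis (not along the pixel's ray), 0 where there is no reading.
- arm.camera_params(name): a dict with "vfov" (degrees; the focal length in pixels is half the picture's height over the tangent of half this angle, whatever the lens; pixels are square), "cx", "cy" (the principal point, pixels), "k1" (the pictures are not rectified: a ray, as slopes to the right and down, at radius r is drawn at 1 + k1 r^2 times it, then the intrinsics apply), "position" and "orientation" of the camera in the world. Camera axes: x right, y down, z forward; pixel columns grow to the right and rows downward; lengths in m; the calibration is good to about 2 mm. A picture is of the moment at which its call begins. camera_params takes no time and is no camera call.
- arm.job_done(): hands the job in; it is judged then, once.
Trained networks look in the newest picture that a camera, given by its name, has taken for a name from the list of things; names that differ only in an ending like _2 or _b are one class to them, and where a whole thing is asked for, a point or a joint stands for the part that bears it (a point fixed in the world has none). Each returns a list of dicts, best first, with "p" (0 to 1); they miss things now and then, are a little off and sometimes report something else, mostly with a low value. They report only what shows in the picture. A call takes as long as a camera call. They do not tell look-alikes from the thing itself.
- arm.search_frame(label, camera): "point" ([x, y, z] in m, in the coordinates of the camera as it stood for that picture, good to about 4 mm: the middle of the surface that is visible of it).
- arm.pinpoint(label, camera): "point" ([x, y, z] in m, in the coordinates of the camera as it stood for that picture, good to about 4 mm: a listed point, or the origin of a listed thing).
The state is a dict: "t": time; "q": joint angles; "qd": joint speeds; "joint_efforts": joint torques, N m; "eef_pos": TCP position; "ee_rot": TCP orientation; "force": force on the tool from outside, world axes, zero at the start; "moment": the same for the moment, N m; "width": finger opening in m; "gripper_force": force on a finger pad.
Only numpy, scipy, OpenCV 4.12 (cv2) and the standard library are available. Lean on these libraries where they do the work, as an engineer would, in place of code of your own. Each camera call takes 0.05 s, during which the arm holds its last target. There are 200 camera calls.

## Working session

There is one attempt and no reset: what is moved stays moved. The work goes in short steps, Python scripts to look and compute and a tool call to move; the robot and the scene stay as the last step left them, time stands still between calls to the robot, and variables do not carry over. Pictures are saved under pics/ and viewed, at most 14 in all, crops included, and the job is handed in when it is done.

Besides the shell and the picture viewer there is one more tool, called after ">>>" as name([rows], argument=value, ...), one row to a line, values as JSON. move_arm: Moves the arm, as the interface text tells. Its arguments: {"type":"object","properties":{"rows":{"type":"array","items":{"type":"object","properties":{"translation":{"type":"array","items":{"type":"number"}},"rot":{"type":"array","items":{"type":"number"}},"hand":{"type":"number"}}}},"squeeze":{"type":"number"}},"required":["rows"]}

```bash
ls; mkdir -p pics
cat > h.py <<'E'
import numpy as np, cv2
from scipy.spatial.transform import Rotation as R
from station import arm
def cam(n):
    p=arm.camera_params(n); f=240/np.tan(np.radians(p['vfov']/2))
    K=np.array([[f,0,p['cx']],[0,f,p['cy']],[0,0,1]]); o=np.array(p['orientation'])
    M=R.from_euler('xyz',o).as_matrix() if o.shape==(3,) else (o if o.shape==(3,3) else None)
    return K,p['k1'],M,np.array(p['position'])
def world(n,uv,z):
    K,k,M,t=cam(n)
    u=cv2.undistortPoints(np.array(uv,float).reshape(-1,1,2),K,np.array([k,0,0,0,0.]))[:,0]
    return (np.c_[u,np.ones(len(u))]*np.array(z).reshape(-1,1))@M.T+t
def c2w(n,p):
    K,k,M,t=cam(n); return M@np.array(p)+t
def proj(n,P):
    K,k,M,t=cam(n); c=(np.atleast_2d(P)-t)@M
    return cv2.projectPoints(c,np.zeros(3),np.zeros(3),K,np.array([k,0,0,0,0.]))[0][:,0]
E
python3 - <<'E'
from h import *
for n in('scene','top'):
    print(arm.camera_params(n))
    im,d=arm.grab_frame(n); cv2.imwrite(f'pics/{n}0.png',im[:,:,::-1]); np.save(f'pics/{n}0.npy',d)
    for l in 'jar_white jar_blue jar_green lid_white lid_blue lid_green lid_plain'.split():
        for r in arm.pinpoint(l,n): 
            w=c2w(n,r['point']); print(n,l,round(r['p'],2),w.round(3),proj(n,w).round()[0])
print(arm.get_state())
E
```

```text
pics
{'vfov': 45.10789048952146, 'cx': 322.33623594903656, 'cy': 233.51938804067726, 'k1': 0.02939711024207459, 'position': array([ 1.11758858, -0.41123657,  1.03271552]), 'orientation': array([-2.4397394 ,  0.00848973,  0.97711223])}
scene jar_white 0.67 [ 0.539 -0.235  0.001] [238. 346.]
scene jar_blue 0.78 [0.619 0.291 0.   ] [460. 255.]
scene jar_green 0.75 [0.618 0.173 0.002] [420. 278.]
scene lid_white 0.83 [0.52  0.347 0.   ] [449. 218.]
scene lid_blue 0.65 [ 0.517  0.229 -0.001] [410. 239.]
scene lid_green 0.62 [ 0.609  0.045 -0.002] [371. 305.]
scene lid_plain 0.82 [ 0.205 -0.282  0.001] [150. 249.]
{'vfov': 55.443729741818565, 'cx': 324.94792968822026, 'cy': 236.90998373002182, 'k1': -0.008160731868780483, 'position': array([0.33840358, 0.05325577, 1.15994801]), 'orientation': array([-3.07852366e+00, -5.19493450e-04, -1.56984075e+00])}
top jar_white 0.68 [ 0.536 -0.234  0.003] [437. 189.]
top jar_blue 0.85 [0.619 0.293 0.005] [231. 156.]
top jar_green 0.55 [0.618 0.173 0.   ] [278. 157.]
top lid_white 0.8 [0.518 0.344 0.001] [211. 195.]
top lid_blue 0.98 [ 0.52   0.232 -0.001] [255. 195.]
top lid_blue 0.32 [ 0.574 -0.116  0.004] [391. 174.]
top lid_green 0.58 [ 0.611  0.045 -0.001] [328. 160.]
top lid_plain 0.93 [ 0.573 -0.113  0.001] [390. 174.]
{'t': 0.8, 'q': array([-8.29884719e-01,  3.58528995e-01,  1.19126167e-02, -8.32079959e-06,
       -1.22408897e+00, -2.88099093e-01]), 'qd': array([-0.00064032,  0.00059429, -0.00038068,  0.00083259, -0.0010449 ,
        0.00067104]), 'joint_efforts': array([ 1.12218786e-03, -5.82282829e+01,  2.93281746e+01,  7.00204700e+00,
        1.26296657e-02, -4.51548158e-05]), 'eef_pos': array([ 0.29529003, -0.60696553,  0.2406112 ]), 'ee_rot': array([-3.14150765e+00,  3.33525970e-05, -2.68878296e+00]), 'force': array([-0.04759982,  0.1590358 ,  0.38287304]), 'moment': array([-0.01817604,  0.05600816, -0.01830518]), 'gripper_force': 0.0, 'width': 0.08774517650420567}
```

View pics/top0.png

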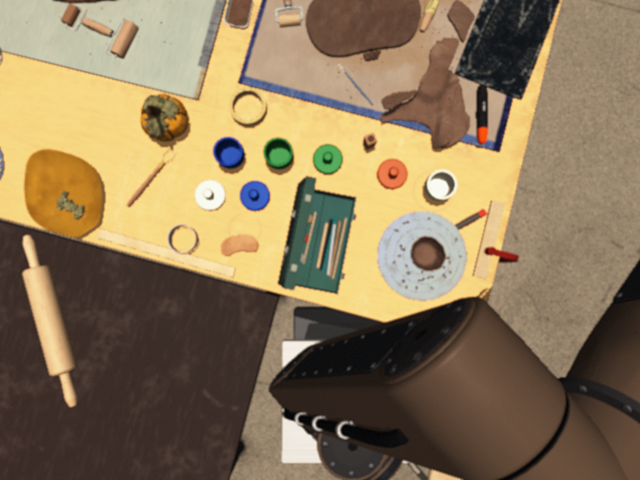

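View pics/scene0.png

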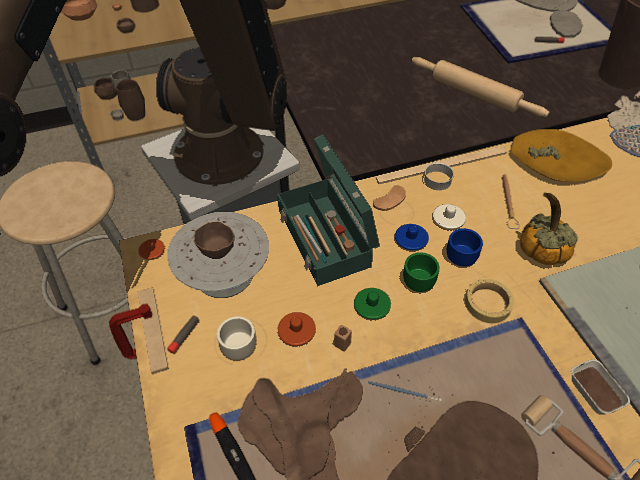

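Top picture: the lids are white (210,195), blue (255,195) and green (328,160); the jars are blue (229,153), green (278,153) and white (441,186). Two things could be the terracotta lid: the large disc at (392,174), and the small red disc in the scene view at (151,249). The task means the larger one, so I'll leave the disc at (392,174) alone. Next I'll refine the positions from depth and check one crop.

```bash
cat > meas.py <<'E'
from h import *
from scipy.optimize import least_squares
def cloud(n,d):
    v,u=np.nonzero(d>0); return world(n,np.c_[u,v],d[v,u])
def circ(P,c):
    f=lambda q:np.hypot(P[:,0]-q[0],P[:,1]-q[1])-q[2]
    return least_squares(f,[*c,.03],loss='soft_l1',f_scale=.003).x
def run(ds,jars,lids):
    for n,d in ds.items():
        W=cloud(n,d)
        for k,c in jars.items():
            r=np.hypot(*(W[:,:2]-c).T); m=(r<.05)&(W[:,2]>.046)&(W[:,2]<.065); P=W[m]
            print(n,'jar',k,m.sum(),circ(P,c).round(4) if m.sum()>5 else'',np.median(P[:,2]).round(4))
        for k,c in lids.items():
            r=np.hypot(*(W[:,:2]-c).T); m=(r<.025)&(W[:,2]>.030)&(W[:,2]<.05); P=W[m]
            m2=(r<.05)&(W[:,2]>.007)&(W[:,2]<.018);D=W[m2]
            e=lambda P:((P[:,:2].min(0)+P[:,:2].max(0))/2).round(4)
            print(n,'lid',k,m.sum(),P[:,:2].mean(0).round(4),np.median(P[:,2]).round(4),'disc',m2.sum(),e(D),np.ptp(D[:,:2],0).round(3))
J=dict(white=(.538,-.235),blue=(.619,.292),green=(.618,.173)); L=dict(white=(.519,.345),blue=(.518,.231),green=(.610,.045),plain=(.573,-.114))
E
python3 - <<'E'
from meas import *
ds={n:np.load(f'pics/{n}0.npy') for n in('scene','top')}
run(ds,J,L)
for n in ds:
    W=cloud(n,ds[n])
    for nm,(a,b,c,e) in dict(box=(.25,.56,-.05,.19),wheel=(.25,.5,-.35,-.08),right=(.4,.72,-.35,.0),left=(.4,.75,.17,.5)).items():
        m=(W[:,0]>a)&(W[:,0]<b)&(W[:,1]>c)&(W[:,1]<e)&(W[:,2]<.4);P=W[m];i=P[:,2].argmax();print(n,nm,P[i].round(3))
        if nm=='box': Q=P[P[:,2]>.12];print(Q.min(0).round(3),Q.max(0).round(3))
a=cv2.imread('pics/top0.png')[130:220,180:470];b=cv2.imread('pics/scene0.png')[200:360,120:500]
a=cv2.resize(a,(760,236),interpolation=3);b=cv2.resize(b,(760,320),interpolation=3);cv2.imwrite('pics/crop0.png',np.vstack([a,b]))
E
```

```text
scene jar white 443 [ 0.5406 -0.2342  0.0338] 0.0537
scene jar blue 351 [0.6218 0.2897 0.0337] 0.0532
scene jar green 361 [0.6203 0.1666 0.0339] 0.0533
scene lid white 72 [0.5215 0.3412] 0.0362 disc 512 [0.5199 0.3427] [0.079 0.078]
scene lid blue 79 [0.5204 0.2279] 0.0359 disc 562 [0.5177 0.2303] [0.077 0.078]
scene lid green 96 [0.6143 0.0441] 0.0362 disc 765 [0.6132 0.0454] [0.077 0.075]
scene lid plain 108 [ 0.5766 -0.1205] 0.0367 disc 846 [ 0.5752 -0.119 ] [0.078 0.077]
top jar white 259 [ 0.5387 -0.231   0.0339] 0.0545
top jar blue 253 [0.6205 0.2919 0.0333] 0.0542
top jar green 248 [0.6185 0.1701 0.0338] 0.0546
top lid white 77 [0.5189 0.3431] 0.0372 disc 613 [0.5195 0.3462] [0.076 0.075]
top lid blue 76 [0.5174 0.2324] 0.038 disc 635 [0.5188 0.2326] [0.075 0.077]
top lid green 71 [0.6115 0.048 ] 0.0377 disc 625 [0.6057 0.0476] [0.088 0.077]
top lid plain 70 [ 0.5735 -0.1161] 0.0379 disc 635 [ 0.5744 -0.1164] [0.077 0.075]
scene box [0.413 0.089 0.207]
[0.285 0.07  0.12 ] [0.536 0.145 0.207]
scene wheel [ 0.344 -0.208  0.144]
scene right [ 0.406 -0.18   0.142]
scene left [0.678 0.446 0.161]
top box [0.405 0.094 0.209]
[0.29  0.074 0.12 ] [0.534 0.157 0.209]
top wheel [ 0.338 -0.15   0.144]
top right [ 0.407 -0.171  0.142]
top left [0.676 0.448 0.163]
```

View pics/crop0.png

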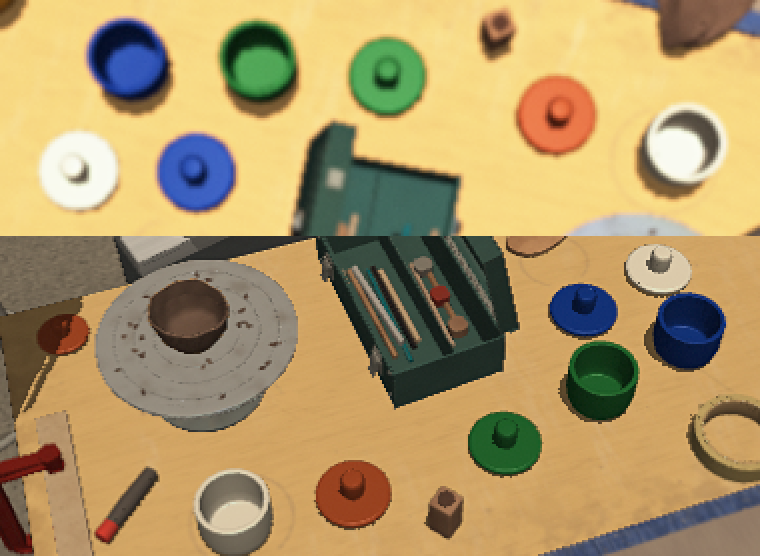

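The crop confirms it: the three glazed lids are unambiguous, and the large terracotta disc is the lid that stays. I'm starting with white, turning the tool to yaw π so its x points along −x and its y along +y.

>>> move_arm([
  {"translation": [-4.5, 5.5, -4], "rot": [0, 0, 7], "hand": 0.3},
  {"translation": [-6, 7.5, -4], "rot": [0, 0, 13], "hand": 0.3},
  {"translation": [-8.5, 11, -4], "rot": [0, 0, 19.5], "hand": 0.3},
  {"translation": [-11, 14, -4], "rot": [0, 0, 25.9], "hand": 0.3},
  {"translation": [-13.5, 17, -4], "rot": [0, 0, 25.9], "hand": 0.3},
  {"translation": [-16, 20, -4], "rot": [0, 0, 25.9], "hand": 0.3},
  {"translation": [-18, 22, -4], "rot": [0, 0, 25.9], "hand": 0.3},
  {"translation": [-18, 22, -4], "rot": [0, 0, 25.9], "hand": 0.3},
], squeeze=20)

```text
t: 1.47
eef_pos: [0.3623, -0.3254, 0.2815]
ee_rot: [3.141, 0.003, -3.136]
force: [-0.6, -0.8, -1.3]
width: 0.0617
gripper_force: 0.0
```

>>> move_arm([
  {"translation": [-2, 3.5, 0], "hand": 0.3},
  {"translation": [-4, 7, 0], "hand": 0.3},
  {"translation": [-6, 10.5, 0], "hand": 0.3},
  {"translation": [-8, 14, 0], "hand": 0.3},
  {"translation": [-10, 17.5, 0], "hand": 0.3},
  {"translation": [-12, 21, 0], "hand": 0.3},
  {"translation": [-13, 25, 0], "hand": 0.3},
  {"translation": [-14, 29, 0], "hand": 0.3},
])

```text
validation failed for argument at $.ro...
```

>>> move_arm([
  {"translation": [0, 4, 0], "hand": 0.3},
  {"translation": [0, 8, 0], "hand": 0.3},
  {"translation": [-0.5, 12, 0], "hand": 0.3},
  {"translation": [-1, 16, 0], "hand": 0.3},
  {"translation": [-1.5, 20, 0], "hand": 0.3},
  {"translation": [-1.8, 24, 0], "hand": 0.3},
  {"translation": [-1.8, 28, 0], "hand": 0.3},
  {"translation": [-1.8, 32, 0], "hand": 0.3},
])

```text
validation failed for argument at $.ro...
```

```bash
python3 -c "
from h import *
s=arm.get_state();print(s['eef_pos'],s['ee_rot'],s['q'])"
```

```text
[ 0.36226893 -0.32539655  0.2814562 ] [ 3.14125075e+00  2.69952821e-03 -3.13625476e+00] [-0.327963    0.01646263 -0.32350637 -0.00128062 -1.22838848 -1.23706646]
```

Every row needs `rot` as well. I'm resending the moves with it.

>>> move_arm([
  {"translation": [-2, 3.5, 0], "rot": [0, 0, 0], "hand": 0.3},
  {"translation": [-4, 7, 0], "rot": [0, 0, 0], "hand": 0.3},
  {"translation": [-6, 10.5, 0], "rot": [0, 0, 0], "hand": 0.3},
  {"translation": [-8, 14, 0], "rot": [0, 0, 0], "hand": 0.3},
  {"translation": [-10, 17.5, 0], "rot": [0, 0, 0], "hand": 0.3},
  {"translation": [-12, 21, 0], "rot": [0, 0, 0], "hand": 0.3},
  {"translation": [-13, 25, 0], "rot": [0, 0, 0], "hand": 0.3},
  {"translation": [-14, 29, 0], "rot": [0, 0, 0], "hand": 0.3},
])

```text
t: 2.13
eef_pos: [0.5012, -0.0384, 0.2807]
ee_rot: [3.142, 0.0, -3.141]
force: [0.1, -0.2, -0.3]
width: 0.0615
gripper_force: 0.0
```

>>> move_arm([
  {"translation": [0, 4, 0], "rot": [0, 0, 0], "hand": 0.3},
  {"translation": [0, 8, 0], "rot": [0, 0, 0], "hand": 0.3},
  {"translation": [-0.5, 12, 0], "rot": [0, 0, 0], "hand": 0.3},
  {"translation": [-1, 16, 0], "rot": [0, 0, 0], "hand": 0.3},
  {"translation": [-1.5, 20, 0], "rot": [0, 0, 0], "hand": 0.3},
  {"translation": [-1.8, 24, 0], "rot": [0, 0, 0], "hand": 0.3},
  {"translation": [-1.8, 28, 0], "rot": [0, 0, 0], "hand": 0.3},
  {"translation": [-1.8, 32, 0], "rot": [0, 0, 0], "hand": 0.3},
])

```text
t: 2.8
eef_pos: [0.5182, 0.2818, 0.2807]
ee_rot: [3.141, 0.0, -3.141]
force: [0.2, -0.2, -0.1]
width: 0.0612
gripper_force: 0.0
```

>>> move_arm([
  {"translation": [-0.2, 3, 0], "rot": [0, 0, 0], "hand": 0.3},
  {"translation": [-0.2, 6.1, 0], "rot": [0, 0, 0], "hand": 0.3},
  {"translation": [-0.2, 6.1, 4], "rot": [0, 0, 0], "hand": 0.3},
  {"translation": [-0.2, 6.1, 8], "rot": [0, 0, 0], "hand": 0.3},
  {"translation": [-0.2, 6.1, 12], "rot": [0, 0, 0], "hand": 0.3},
  {"translation": [-0.2, 6.1, 16], "rot": [0, 0, 0], "hand": 0.3},
  {"translation": [-0.2, 6.1, 18], "rot": [0, 0, 0], "hand": 0.3},
  {"translation": [-0.2, 6.1, 18], "rot": [0, 0, 0], "hand": 0.3},
])

```text
t: 3.47
eef_pos: [0.518, 0.3383, 0.0951]
ee_rot: [-3.135, -0.006, 3.142]
force: [0.0, -0.1, -0.3]
width: 0.0614
gripper_force: 0.0
```

>>> move_arm([
  {"translation": [0, 0, 0], "rot": [0, 0, 0], "hand": 0.3},
  {"translation": [0, 0, 0], "rot": [0, 0, 0], "hand": 0.3},
])

```text
t: 3.63
eef_pos: [0.5215, 0.3416, 0.1025]
ee_rot: [3.14, 0.002, -3.14]
force: [0.4, 1.1, 0.9]
width: 0.0614
gripper_force: 0.0
```

>>> move_arm([
  {"translation": [0, 0, 2], "rot": [0, 0, 0], "hand": 0.3},
  {"translation": [0, 0, 4], "rot": [0, 0, 0], "hand": 0.3},
  {"translation": [0, 0, 5.5], "rot": [0, 0, 0], "hand": 0.3},
  {"translation": [0, 0, 6.4], "rot": [0, 0, 0], "hand": 0.3},
  {"translation": [0, 0, 6.8], "rot": [0, 0, 0], "hand": 0.3},
  {"translation": [0, 0, 6.8], "rot": [0, 0, 0], "hand": 0.3},
  {"translation": [0, 0, 6.8], "rot": [0, 0, 0], "hand": 0.3},
  {"translation": [0, 0, 6.8], "rot": [0, 0, 0], "hand": 0.3},
])

```text
t: 4.3
eef_pos: [0.5211, 0.3414, 0.034]
ee_rot: [3.14, 0.002, -3.141]
force: [-0.3, 1.2, 0.3]
width: 0.0612
gripper_force: 0.0
```

Down another 3 mm, then close.

>>> move_arm([
  {"translation": [0, 0, 0.3], "rot": [0, 0, 0], "hand": 0.3},
  {"translation": [0, 0, 0.3], "rot": [0, 0, 0], "hand": 0.3},
  {"translation": [0, 0, 0.3], "rot": [0, 0, 0], "hand": 0.6},
  {"translation": [0, 0, 0.3], "rot": [0, 0, 0], "hand": 0.9},
  {"translation": [0, 0, 0.3], "rot": [0, 0, 0], "hand": 1},
  {"translation": [0, 0, 0.3], "rot": [0, 0, 0], "hand": 1},
  {"translation": [0, 0, 0.3], "rot": [0, 0, 0], "hand": 1},
  {"translation": [0, 0, 0.3], "rot": [0, 0, 0], "hand": 1},
], squeeze=20)

```text
t: 4.97
eef_pos: [0.5205, 0.3409, 0.0296]
ee_rot: [3.141, 0.0, -3.141]
force: [-0.0, 0.6, -0.1]
width: 0.0269
gripper_force: 0.4
```

>>> move_arm([
  {"translation": [0, 0, -1], "rot": [0, 0, 0], "hand": 1},
  {"translation": [0, 0, -3], "rot": [0, 0, 0], "hand": 1},
  {"translation": [0, 0, -6], "rot": [0, 0, 0], "hand": 1},
  {"translation": [0, 0, -10], "rot": [0, 0, 0], "hand": 1},
  {"translation": [0, 0, -14], "rot": [0, 0, 0], "hand": 1},
  {"translation": [0, 0, -18], "rot": [0, 0, 0], "hand": 1},
  {"translation": [0, 0, -22], "rot": [0, 0, 0], "hand": 1},
  {"translation": [0, 0, -26], "rot": [0, 0, 0], "hand": 1},
])

```text
t: 5.63
eef_pos: [0.5198, 0.34, 0.2926]
ee_rot: [3.141, 0.0, -3.141]
force: [1.8, 1.8, -1.1]
width: 0.0237
gripper_force: 20.0
```

>>> move_arm([
  {"translation": [0, -2, 0], "rot": [0, 0, 0], "hand": 1},
  {"translation": [0, -5, 0], "rot": [0, 0, 0], "hand": 1},
  {"translation": [0, -8.5, 0], "rot": [0, 0, 0], "hand": 1},
  {"translation": [0, -12, 0], "rot": [0, 0, 0], "hand": 1},
  {"translation": [0, -15.5, 0], "rot": [0, 0, 0], "hand": 1},
  {"translation": [0, -19, 0], "rot": [0, 0, 0], "hand": 1},
  {"translation": [0, -22.5, 0], "rot": [0, 0, 0], "hand": 1},
  {"translation": [0, -26, 0], "rot": [0, 0, 0], "hand": 1},
])

```text
t: 6.3
eef_pos: [0.5198, 0.0789, 0.2903]
ee_rot: [3.141, 0.0, -3.141]
force: [1.6, 0.4, -1.0]
width: 0.0236
gripper_force: 20.0
```

>>> move_arm([
  {"translation": [0, -3.5, 0], "rot": [0, 0, 0], "hand": 1},
  {"translation": [-0.5, -7, 0], "rot": [0, 0, 0], "hand": 1},
  {"translation": [-1, -11, 0], "rot": [0, 0, 0], "hand": 1},
  {"translation": [-1.5, -15, 0], "rot": [0, 0, 0], "hand": 1},
  {"translation": [-1.9, -19, 0], "rot": [0, 0, 0], "hand": 1},
  {"translation": [-1.9, -23, 0], "rot": [0, 0, 0], "hand": 1},
  {"translation": [-1.9, -26, 0], "rot": [0, 0, 0], "hand": 1},
  {"translation": [-1.9, -29, 0], "rot": [0, 0, 0], "hand": 1},
])

```text
t: 6.97
eef_pos: [0.539, -0.2114, 0.2901]
ee_rot: [3.142, 0.0, 3.141]
force: [0.5, 1.2, -0.7]
width: 0.0237
gripper_force: 20.0
```

>>> move_arm([
  {"translation": [0, -2.2, 0], "rot": [0, 0, 0], "hand": 1},
  {"translation": [0, -2.2, 3], "rot": [0, 0, 0], "hand": 1},
  {"translation": [0, -2.2, 6], "rot": [0, 0, 0], "hand": 1},
  {"translation": [0, -2.2, 9], "rot": [0, 0, 0], "hand": 1},
  {"translation": [0, -2.2, 12], "rot": [0, 0, 0], "hand": 1},
  {"translation": [0, -2.2, 14], "rot": [0, 0, 0], "hand": 1},
  {"translation": [0, -2.2, 15], "rot": [0, 0, 0], "hand": 1},
  {"translation": [0, -2.2, 15], "rot": [0, 0, 0], "hand": 1},
])

```text
t: 7.63
eef_pos: [0.5383, -0.2311, 0.1377]
ee_rot: [3.141, -0.004, -3.141]
force: [-0.2, -0.1, -0.8]
width: 0.0236
gripper_force: 20.0
```

```bash
cat > look.py <<'E'
import sys
from h import *
def look(tag,P,w=110,names=('scene','top')):
    o=[]
    for n in names:
        im,d=arm.grab_frame(n); np.save(f'pics/{n}_{tag}.npy',d); u,v=proj(n,P)[0].astype(int)
        u=np.clip(u,w,639-w);v=np.clip(v,w,479-w)
        o.append(cv2.resize(im[v-w:v+w,u-w:u+w,::-1],(390,390),interpolation=3))
    cv2.imwrite(f'pics/{tag}.png',np.hstack(o))
E
python3 - <<'E'
from look import *
s=arm.get_state();print(s['eef_pos'],s['ee_rot']);P=s['eef_pos']
look('w1',P,70)
from meas import *
for n in('scene','top'):
    W=cloud(n,np.load(f'pics/{n}_w1.npy')); r=np.hypot(*(W[:,:2]-P[:2]).T)
    D=W[(r<.055)&(W[:,2]>.09)&(W[:,2]<P[2]-.013)]
    h,b=np.histogram(D[:,2],np.arange(.09,.16,.003));print(n,dict(zip(b.round(3),h)))
E
```

```text
[ 0.53834443 -0.23106625  0.1376738 ] [ 3.14092031 -0.00401041 -3.14116211]
scene {np.float64(0.09): np.int64(0), np.float64(0.093): np.int64(0), np.float64(0.096): np.int64(0), np.float64(0.099): np.int64(0), np.float64(0.102): np.int64(0), np.float64(0.105): np.int64(0), np.float64(0.108): np.int64(1), np.float64(0.111): np.int64(18), np.float64(0.114): np.int64(129), np.float64(0.117): np.int64(321), np.float64(0.12): np.int64(127), np.float64(0.123): np.int64(14), np.float64(0.126): np.int64(0), np.float64(0.129): np.int64(0), np.float64(0.132): np.int64(0), np.float64(0.135): np.int64(0), np.float64(0.138): np.int64(0), np.float64(0.141): np.int64(0), np.float64(0.144): np.int64(0), np.float64(0.147): np.int64(0), np.float64(0.15): np.int64(0), np.float64(0.153): np.int64(0), np.float64(0.156): np.int64(0)}
top {np.float64(0.09): np.int64(0), np.float64(0.093): np.int64(0), np.float64(0.096): np.int64(0), np.float64(0.099): np.int64(0), np.float64(0.102): np.int64(0), np.float64(0.105): np.int64(0), np.float64(0.108): np.int64(0), np.float64(0.111): np.int64(0), np.float64(0.114): np.int64(7), np.float64(0.117): np.int64(52), np.float64(0.12): np.int64(77), np.float64(0.123): np.int64(14), np.float64(0.126): np.int64(0), np.float64(0.129): np.int64(0), np.float64(0.132): np.int64(0), np.float64(0.135): np.int64(0), np.float64(0.138): np.int64(0), np.float64(0.141): np.int64(0), np.float64(0.144): np.int64(0), np.float64(0.147): np.int64(0), np.float64(0.15): np.int64(0), np.float64(0.153): np.int64(0), np.float64(0.156): np.int64(0)}
```

View pics/w1.png

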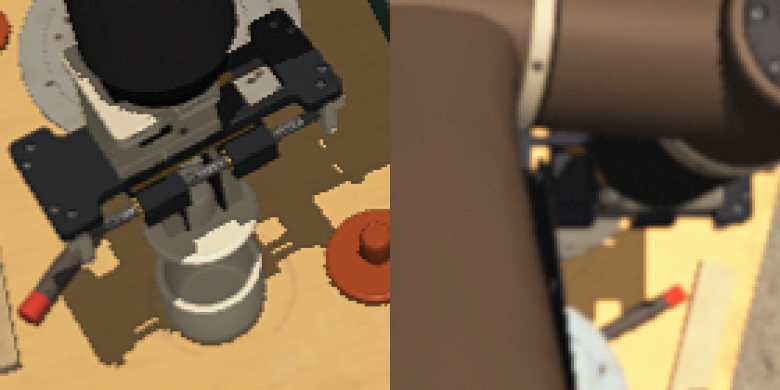

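The scene crop shows the white lid hanging level over the white jar. Its disc top is about 19 mm below the TCP, so it should seat with the TCP at about 0.080.

>>> move_arm([
  {"translation": [0, 0, 1.5], "rot": [0, 0, 0], "hand": 1},
  {"translation": [0, 0, 3], "rot": [0, 0, 0], "hand": 1},
  {"translation": [0, 0, 4], "rot": [0, 0, 0], "hand": 1},
  {"translation": [0, 0, 5], "rot": [0, 0, 0], "hand": 1},
  {"translation": [0, 0, 5.4], "rot": [0, 0, 0], "hand": 1},
  {"translation": [0, 0, 5.6], "rot": [0, 0, 0], "hand": 1},
  {"translation": [0, 0, 5.6], "rot": [0, 0, 0], "hand": 1},
  {"translation": [0, 0, 5.6], "rot": [0, 0, 0], "hand": 1},
])

```text
t: 8.4
eef_pos: [0.5402, -0.2313, 0.0841]
ee_rot: [-3.141, 0.001, -3.141]
force: [-0.1, 0.5, -1.5]
width: 0.0234
gripper_force: 20.0
```

>>> move_arm([
  {"translation": [0, 0, 0.1], "rot": [0, 0, 0], "hand": 1},
  {"translation": [0, 0, 0.2], "rot": [0, 0, 0], "hand": 1},
  {"translation": [0, 0, 0.2], "rot": [0, 0, 0], "hand": 1},
  {"translation": [0, 0, 0.2], "rot": [0, 0, 0], "hand": 1},
])

```text
t: 8.73
eef_pos: [0.5398, -0.2313, 0.0817]
ee_rot: [-3.142, 0.0, -3.141]
force: [-0.5, -1.5, -1.8]
width: 0.0235
gripper_force: 20.0
```

>>> move_arm([
  {"translation": [0, 0, 0.1], "rot": [0, 0, 0], "hand": 1},
  {"translation": [0, 0, 0.15], "rot": [0, 0, 0], "hand": 1},
  {"translation": [0, 0, 0.15], "rot": [0, 0, 0], "hand": 1},
  {"translation": [0, 0, 0.15], "rot": [0, 0, 0], "hand": 1},
])

```text
t: 9.07
eef_pos: [0.5401, -0.2312, 0.0803]
ee_rot: [-3.141, 0.0, -3.141]
force: [0.5, 0.9, 2.0]
width: 0.0236
gripper_force: 20.0
```

>>> move_arm([
  {"translation": [0, 0, 0.05], "rot": [0, 0, 0], "hand": 1},
  {"translation": [0, 0, 0.1], "rot": [0, 0, 0], "hand": 1},
  {"translation": [0, 0, 0.1], "rot": [0, 0, 0], "hand": 1},
  {"translation": [0, 0, 0.1], "rot": [0, 0, 0], "hand": 1},
])

```text
t: 9.4
eef_pos: [0.5403, -0.2315, 0.0798]
ee_rot: [-3.141, 0.001, -3.14]
force: [-1.2, 0.9, 7.3]
width: 0.0236
gripper_force: 20.0
```

Contact at 7 N with the TCP at 0.0798, which matches seated. Open and rise.

>>> move_arm([
  {"translation": [0, 0, 0], "rot": [0, 0, 0], "hand": 0.6},
  {"translation": [0, 0, 0], "rot": [0, 0, 0], "hand": 0.4},
  {"translation": [0, 0, 0], "rot": [0, 0, 0], "hand": 0.4},
  {"translation": [0, 0, 0], "rot": [0, 0, 0], "hand": 0.4},
  {"translation": [0, 0, 0], "rot": [0, 0, 0], "hand": 0.4},
  {"translation": [0, 0, -2], "rot": [0, 0, 0], "hand": 0.4},
  {"translation": [0, 0, -5], "rot": [0, 0, 0], "hand": 0.4},
  {"translation": [0, 0, -9], "rot": [0, 0, 0], "hand": 0.4},
])

```text
t: 10.07
eef_pos: [0.5379, -0.2309, 0.1673]
ee_rot: [3.14, -0.006, -3.141]
force: [1.7, 0.3, -0.7]
width: 0.0523
gripper_force: 0.0
```

>>> move_arm([
  {"translation": [0, 0, -4], "rot": [0, 0, 0], "hand": 0.4},
  {"translation": [0, 0, -8], "rot": [0, 0, 0], "hand": 0.4},
  {"translation": [0, 0, -12], "rot": [0, 0, 0], "hand": 0.4},
  {"translation": [0, 4, -12], "rot": [0, 0, 0], "hand": 0.4},
  {"translation": [0, 8, -12], "rot": [0, 0, 0], "hand": 0.4},
  {"translation": [0, 12, -12], "rot": [0, 0, 0], "hand": 0.4},
  {"translation": [0, 16, -12], "rot": [0, 0, 0], "hand": 0.4},
  {"translation": [0, 20, -12], "rot": [0, 0, 0], "hand": 0.4},
])

```text
t: 10.73
eef_pos: [0.5391, -0.0297, 0.2892]
ee_rot: [3.141, 0.0, -3.141]
force: [0.7, -0.1, -0.1]
width: 0.0527
gripper_force: 0.0
```

Run:
```python
from look import *
look('w2',[.54,-.233,.06],70)
from meas import *
for n in('scene','top'):
    W=cloud(n,np.load(f'pics/{n}_w2.npy')); r=np.hypot(*(W[:,:2]-[.54,-.233]).T)
    D=W[(r<.05)&(W[:,2]>.052)&(W[:,2]<.070)]; K=W[(r<.03)&(W[:,2]>.08)&(W[:,2]<.1)]
    if len(D)>20:
        A=np.c_[D[:,:2]-[.54,-.233],np.ones(len(D))];print(n,'disc',len(D),((D.min(0)+D.max(0))/2).round(4),np.linalg.lstsq(A,D[:,2],rcond=None)[0].round(4))
    if len(K):print('knob',len(K),K.mean(0).round(4))
print(arm.get_state()['eef_pos'],arm.get_state()['width'])
```

```text
scene disc 993 [ 0.5391 -0.2316  0.061 ] [-0.0067  0.0157  0.0606]
knob 116 [ 0.5417 -0.2319  0.0857]
top disc 703 [ 0.5395 -0.2285  0.0621] [-0.0004 -0.0053  0.0611]
knob 82 [ 0.5385 -0.2279  0.0864]
[ 0.53962355 -0.0267764   0.28915636] 0.05237732007148251
```

View pics/w2.png

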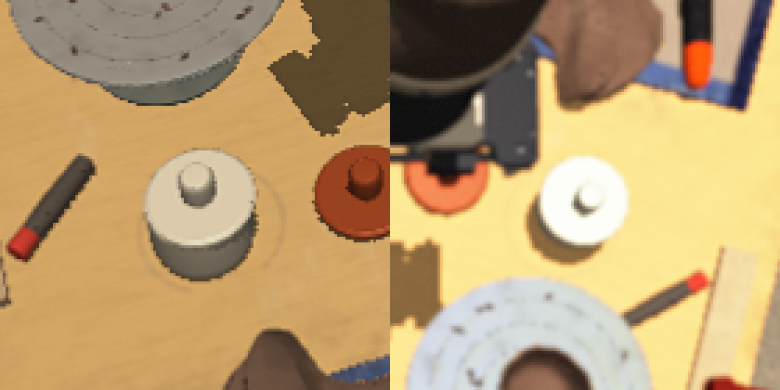

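White is seated: knob top at 86–87 mm, disc level and centred to about 3 mm. Now blue, with the closing line turned along world x to clear the tool box lid.

>>> move_arm([
  {"translation": [0, 3, 0], "rot": [0, 0, -7], "hand": 0.4},
  {"translation": [0.5, 6.5, 0], "rot": [0, 0, -14], "hand": 0.4},
  {"translation": [1, 10, 0], "rot": [0, 0, -21], "hand": 0.4},
  {"translation": [1.5, 13.5, 0], "rot": [0, 0, -28], "hand": 0.4},
  {"translation": [2, 17, 0], "rot": [0, 0, -35], "hand": 0.4},
  {"translation": [2.1, 20.5, 0], "rot": [0, 0, -42], "hand": 0.4},
  {"translation": [2.1, 23.5, 0], "rot": [0, 0, -49], "hand": 0.4},
  {"translation": [2.1, 25.8, 0], "rot": [0, 0, -56], "hand": 0.4},
])

```text
t: 11.5
eef_pos: [0.5182, 0.2288, 0.289]
ee_rot: [3.142, 0.0, -2.156]
force: [0.2, 1.0, -0.6]
width: 0.0528
gripper_force: 0.0
```

>>> move_arm([
  {"translation": [0, 0, 0], "rot": [0, 0, -7], "hand": 0.4},
  {"translation": [0, 0, 0], "rot": [0, 0, -14], "hand": 0.4},
  {"translation": [0, 0, 0], "rot": [0, 0, -21], "hand": 0.4},
  {"translation": [0, 0, 0], "rot": [0, 0, -28], "hand": 0.4},
  {"translation": [0, 0, 0], "rot": [0, 0, -34], "hand": 0.4},
  {"translation": [0, 0, 0], "rot": [0, 0, -34], "hand": 0.4},
  {"translation": [0, 0, 0], "rot": [0, 0, -34], "hand": 0.4},
  {"translation": [0, 0, 0], "rot": [0, 0, -34], "hand": 0.4},
])

```text
t: 12.17
eef_pos: [0.5185, 0.2265, 0.289]
ee_rot: [3.141, -0.0, -1.574]
force: [0.2, 0.7, 0.6]
width: 0.0526
gripper_force: 0.0
```

>>> move_arm([
  {"translation": [-0.4, 0, 3.5], "rot": [0, 0, 0], "hand": 0.4},
  {"translation": [-0.4, 0, 7], "rot": [0, 0, 0], "hand": 0.4},
  {"translation": [-0.4, 0, 10.5], "rot": [0, 0, 0], "hand": 0.4},
  {"translation": [-0.4, 0, 14], "rot": [0, 0, 0], "hand": 0.4},
  {"translation": [-0.4, 0, 17], "rot": [0, 0, 0], "hand": 0.4},
  {"translation": [-0.4, 0, 19], "rot": [0, 0, 0], "hand": 0.4},
  {"translation": [-0.4, 0, 19.5], "rot": [0, 0, 0], "hand": 0.4},
  {"translation": [-0.4, 0, 19.5], "rot": [0, 0, 0], "hand": 0.4},
])

```text
t: 12.83
eef_pos: [0.5179, 0.23, 0.0927]
ee_rot: [3.139, -0.002, -1.572]
force: [0.0, 0.0, 1.1]
width: 0.0525
gripper_force: 0.0
```

>>> move_arm([
  {"translation": [0, 0, 1.5], "rot": [0, 0, 0], "hand": 0.4},
  {"translation": [0, 0, 3], "rot": [0, 0, 0], "hand": 0.4},
  {"translation": [0, 0, 4.5], "rot": [0, 0, 0], "hand": 0.4},
  {"translation": [0, 0, 5.5], "rot": [0, 0, 0], "hand": 0.4},
  {"translation": [0, 0, 6], "rot": [0, 0, 0], "hand": 0.4},
  {"translation": [0, 0, 6], "rot": [0, 0, 0], "hand": 0.4},
  {"translation": [0, 0, 6], "rot": [0, 0, 0], "hand": 0.4},
  {"translation": [0, 0, 6], "rot": [0, 0, 0], "hand": 0.4},
])

```text
t: 13.5
eef_pos: [0.5191, 0.2312, 0.0351]
ee_rot: [-3.14, 0.001, -1.57]
force: [-0.5, 0.4, -0.4]
width: 0.0524
gripper_force: 0.0
```

>>> move_arm([
  {"translation": [0, 0, 0.45], "rot": [0, 0, 0], "hand": 0.4},
  {"translation": [0, 0, 0.45], "rot": [0, 0, 0], "hand": 0.7},
  {"translation": [0, 0, 0.45], "rot": [0, 0, 0], "hand": 1},
  {"translation": [0, 0, 0.45], "rot": [0, 0, 0], "hand": 1},
  {"translation": [0, 0, 0.45], "rot": [0, 0, 0], "hand": 1},
  {"translation": [0, 0, 0.45], "rot": [0, 0, 0], "hand": 1},
  {"translation": [0, 0, 0.45], "rot": [0, 0, 0], "hand": 1},
  {"translation": [0, 0, 0.45], "rot": [0, 0, 0], "hand": 1},
])

```text
t: 14.17
eef_pos: [0.5184, 0.2307, 0.0296]
ee_rot: [3.141, -0.0, -1.57]
force: [-0.8, 1.0, 1.6]
width: 0.0234
gripper_force: 20.0
```

>>> move_arm([
  {"translation": [0, 0, 0], "rot": [0, 0, 0], "hand": 1},
  {"translation": [0, 0, -1], "rot": [0, 0, 0], "hand": 1},
  {"translation": [0, 0, -2.5], "rot": [0, 0, 0], "hand": 1},
  {"translation": [0, 0, -5], "rot": [0, 0, 0], "hand": 1},
  {"translation": [0, 0, -8], "rot": [0, 0, 0], "hand": 1},
  {"translation": [0, 0, -10], "rot": [0, 0, 0], "hand": 1},
  {"translation": [0, 0, -11], "rot": [0, 0, 0], "hand": 1},
  {"translation": [0, 0, -11], "rot": [0, 0, 0], "hand": 1},
])

```text
t: 14.83
eef_pos: [0.5196, 0.2316, 0.1425]
ee_rot: [-3.138, 0.003, -1.57]
force: [0.8, -0.2, -0.9]
width: 0.0234
gripper_force: 20.0
```

>>> move_arm([
  {"translation": [-1.5, -2.5, 0], "rot": [0, 0, 0], "hand": 1},
  {"translation": [-3, -5, 0], "rot": [0, 0, 0], "hand": 1},
  {"translation": [-4.5, -7.5, 0], "rot": [0, 0, 0], "hand": 1},
  {"translation": [-5.5, -9.3, 0], "rot": [0, 0, 0], "hand": 1},
  {"translation": [-6, -10.2, 0], "rot": [0, 0, 0], "hand": 1},
  {"translation": [-6, -10.2, 0], "rot": [0, 0, 0], "hand": 1},
  {"translation": [-6, -10.2, 0], "rot": [0, 0, 0], "hand": 1},
  {"translation": [-6, -10.2, 0], "rot": [0, 0, 0], "hand": 1},
])

```text
t: 15.5
eef_pos: [0.6193, 0.2901, 0.1381]
ee_rot: [3.139, -0.001, -1.57]
force: [-0.7, 0.1, -0.9]
width: 0.0236
gripper_force: 20.0
```

Run:
```python
from look import *
P=arm.get_state()['eef_pos'];print(P)
look('b1',P,70)
```

```text
[0.61932748 0.29009373 0.13814122]
```

View pics/b1.png

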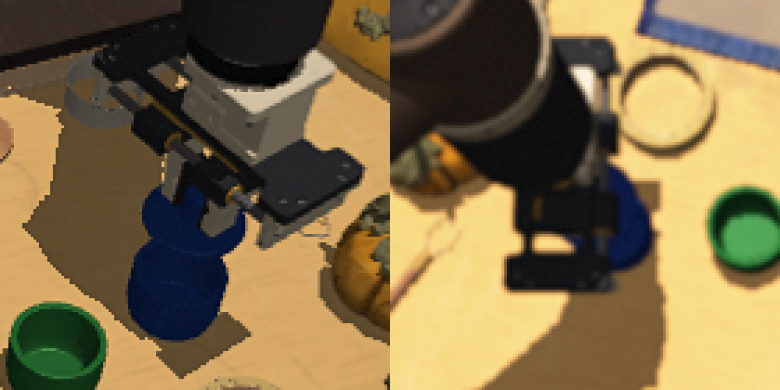

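The blue lid hangs level above the blue jar. Lowering it.

>>> move_arm([
  {"translation": [0, 0, 1.5], "rot": [0, 0, 0], "hand": 1},
  {"translation": [0, 0, 3], "rot": [0, 0, 0], "hand": 1},
  {"translation": [0, 0, 4], "rot": [0, 0, 0], "hand": 1},
  {"translation": [0, 0, 5], "rot": [0, 0, 0], "hand": 1},
  {"translation": [0, 0, 5.6], "rot": [0, 0, 0], "hand": 1},
  {"translation": [0, 0, 5.6], "rot": [0, 0, 0], "hand": 1},
  {"translation": [0, 0, 5.6], "rot": [0, 0, 0], "hand": 1},
  {"translation": [0, 0, 5.6], "rot": [0, 0, 0], "hand": 1},
])

```text
t: 16.27
eef_pos: [0.6208, 0.2911, 0.0843]
ee_rot: [-3.141, 0.0, -1.57]
force: [0.6, -0.1, -1.2]
width: 0.0233
gripper_force: 20.0
```

>>> move_arm([
  {"translation": [0, 0, 0.1], "rot": [0, 0, 0], "hand": 1},
  {"translation": [0, 0, 0.2], "rot": [0, 0, 0], "hand": 1},
  {"translation": [0, 0, 0.3], "rot": [0, 0, 0], "hand": 1},
  {"translation": [0, 0, 0.3], "rot": [0, 0, 0], "hand": 1},
  {"translation": [0, 0, 0.3], "rot": [0, 0, 0], "hand": 1},
])

```text
t: 16.68
eef_pos: [0.6204, 0.2908, 0.0806]
ee_rot: [3.142, 0.0, -1.57]
force: [-0.2, 0.5, -1.1]
width: 0.024
gripper_force: 20.0
```

>>> move_arm([
  {"translation": [0, 0, 0.1], "rot": [0, 0, 0], "hand": 1},
  {"translation": [0, 0, 0.2], "rot": [0, 0, 0], "hand": 1},
  {"translation": [0, 0, 0.2], "rot": [0, 0, 0], "hand": 1},
  {"translation": [0, 0, 0.2], "rot": [0, 0, 0], "hand": 1},
])

```text
t: 17.02
eef_pos: [0.6206, 0.2909, 0.0787]
ee_rot: [-3.141, 0.0, -1.57]
force: [0.5, 0.1, -0.1]
width: 0.0238
gripper_force: 20.0
```

>>> move_arm([
  {"translation": [0, 0, 0.1], "rot": [0, 0, 0], "hand": 1},
  {"translation": [0, 0, 0.1], "rot": [0, 0, 0], "hand": 1},
  {"translation": [0, 0, 0.1], "rot": [0, 0, 0], "hand": 1},
])

```text
t: 17.27
eef_pos: [0.6206, 0.2909, 0.0786]
ee_rot: [-3.141, 0.0, -1.57]
force: [-3.3, -0.4, 6.4]
width: 0.0236
gripper_force: 20.0
```

>>> move_arm([
  {"translation": [0, 0, 0], "rot": [0, 0, 0], "hand": 0.6},
  {"translation": [0, 0, 0], "rot": [0, 0, 0], "hand": 0.4},
  {"translation": [0, 0, 0], "rot": [0, 0, 0], "hand": 0.4},
  {"translation": [0, 0, 0], "rot": [0, 0, 0], "hand": 0.4},
  {"translation": [0, 0, 0], "rot": [0, 0, 0], "hand": 0.4},
  {"translation": [0, 0, -2], "rot": [0, 0, 0], "hand": 0.4},
  {"translation": [0, 0, -5], "rot": [0, 0, 0], "hand": 0.4},
  {"translation": [0, 0, -9], "rot": [0, 0, 0], "hand": 0.4},
])

```text
t: 17.93
eef_pos: [0.6189, 0.2898, 0.1653]
ee_rot: [3.137, -0.004, -1.57]
force: [1.3, 1.0, -0.2]
width: 0.0524
gripper_force: 0.0
```

>>> move_arm([
  {"translation": [0, 0, -4], "rot": [0, 0, 0], "hand": 0.4},
  {"translation": [0, 0, -8], "rot": [0, 0, 0], "hand": 0.4},
  {"translation": [3, 0, -11], "rot": [0, 0, 7], "hand": 0.4},
  {"translation": [7, 0, -11], "rot": [0, 0, 14], "hand": 0.4},
  {"translation": [11, 0, -11], "rot": [0, 0, 21], "hand": 0.4},
  {"translation": [15, 0, -11], "rot": [0, 0, 28], "hand": 0.4},
  {"translation": [19, 0.5, -11], "rot": [0, 0, 35], "hand": 0.4},
  {"translation": [23, 0.8, -11], "rot": [0, 0, 42], "hand": 0.4},
])

```text
t: 18.6
eef_pos: [0.612, 0.059, 0.2776]
ee_rot: [3.142, 0.0, -2.309]
force: [1.6, -0.3, -0.2]
width: 0.0525
gripper_force: 0.0
```

>>> move_arm([
  {"translation": [0, 0, 0], "rot": [0, 0, 7], "hand": 0.4},
  {"translation": [0, 0, 0], "rot": [0, 0, 14], "hand": 0.4},
  {"translation": [0, 0, 0], "rot": [0, 0, 21], "hand": 0.4},
  {"translation": [0, 0, 0], "rot": [0, 0, 28], "hand": 0.4},
  {"translation": [0, 0, 0], "rot": [0, 0, 35], "hand": 0.4},
  {"translation": [0, 0, 0], "rot": [0, 0, 42], "hand": 0.4},
  {"translation": [0, 0, 0], "rot": [0, 0, 48], "hand": 0.4},
  {"translation": [0, 0, 0], "rot": [0, 0, 48], "hand": 0.4},
])

```text
t: 19.27
eef_pos: [0.6125, 0.0608, 0.2774]
ee_rot: [3.142, -0.0, 3.137]
force: [0.1, 0.1, -0.1]
width: 0.0524
gripper_force: 0.0
```

Run:
```python
from look import *
look('b2',[.62,.23,.05],70)
from meas import *
for n in('scene','top'):
    W=cloud(n,np.load(f'pics/{n}_b2.npy')); r=np.hypot(*(W[:,:2]-[.621,.291]).T)
    D=W[(r<.05)&(W[:,2]>.052)&(W[:,2]<.070)]; K=W[(r<.03)&(W[:,2]>.08)&(W[:,2]<.1)]
    if len(D)>20:
        A=np.c_[D[:,:2]-[.621,.291],np.ones(len(D))];print(n,'disc',len(D),((D.min(0)+D.max(0))/2).round(4),np.linalg.lstsq(A,D[:,2],rcond=None)[0].round(4))
    if len(K):print('knob',len(K),K.mean(0).round(4))
    try: run({n:np.load(f'pics/{n}_b2.npy')},dict(green=J['green']),dict(green=L['green']))
    except Exception as e: print(e)
s=arm.get_state();print(s['eef_pos'],s['ee_rot'],s['width'])
```

```text
scene disc 679 [0.6221 0.2901 0.061 ] [-0.0001  0.0043  0.0605]
knob 82 [0.6234 0.288  0.0852]
scene jar green 358 [0.6204 0.1666 0.0337] 0.0531
scene lid green 97 [0.6143 0.0438] 0.0366 disc 769 [0.6123 0.0453] [0.079 0.077]
top disc 224 [0.6259 0.2737 0.0605] [0.0182 0.0188 0.0614]
knob 3 [0.6238 0.2799 0.085 ]
top jar green 244 [0.6185 0.1702 0.0338] 0.0545
top lid green 73 [0.6112 0.0479] 0.0377 disc 626 [0.6094 0.0477] [0.08  0.077]
[0.61252202 0.06076184 0.27745368] [-3.14158476e+00 -1.80666212e-04 -3.13725363e+00] 0.053221668233733324
```

View pics/b2.png

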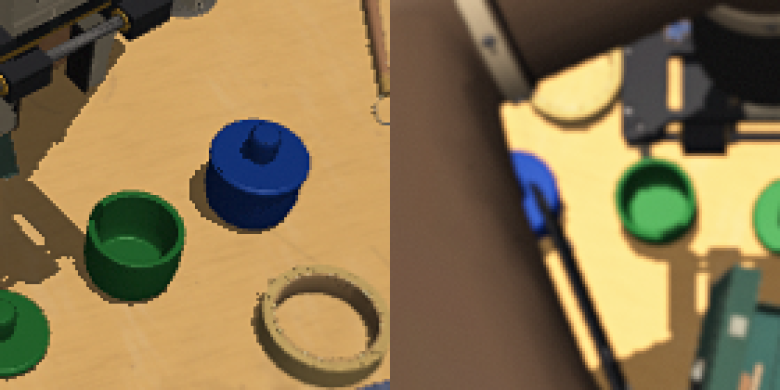

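Blue is seated flat (scene crop, disc level, knob up). Now the green lid at (0.6125, 0.046).

>>> move_arm([
  {"translation": [0, -1.5, 0], "rot": [0, 0, 0], "hand": 0.4},
  {"translation": [0, -1.5, 3.5], "rot": [0, 0, 0], "hand": 0.4},
  {"translation": [0, -1.5, 7], "rot": [0, 0, 0], "hand": 0.4},
  {"translation": [0, -1.5, 10.5], "rot": [0, 0, 0], "hand": 0.4},
  {"translation": [0, -1.5, 14], "rot": [0, 0, 0], "hand": 0.4},
  {"translation": [0, -1.5, 17], "rot": [0, 0, 0], "hand": 0.4},
  {"translation": [0, -1.5, 18.5], "rot": [0, 0, 0], "hand": 0.4},
  {"translation": [0, -1.5, 18.5], "rot": [0, 0, 0], "hand": 0.4},
])

```text
t: 20.03
eef_pos: [0.61, 0.0445, 0.0884]
ee_rot: [-3.14, -0.007, -3.139]
force: [-0.7, -0.7, -0.5]
width: 0.0523
gripper_force: 0.0
```

>>> move_arm([
  {"translation": [0, 0, 1.5], "rot": [0, 0, 0], "hand": 0.4},
  {"translation": [0, 0, 3], "rot": [0, 0, 0], "hand": 0.4},
  {"translation": [0, 0, 4.5], "rot": [0, 0, 0], "hand": 0.4},
  {"translation": [0, 0, 5.5], "rot": [0, 0, 0], "hand": 0.4},
  {"translation": [0, 0, 5.8], "rot": [0, 0, 0], "hand": 0.4},
  {"translation": [0, 0, 5.8], "rot": [0, 0, 0], "hand": 0.4},
  {"translation": [0, 0, 5.8], "rot": [0, 0, 0], "hand": 0.4},
  {"translation": [0, 0, 5.8], "rot": [0, 0, 0], "hand": 0.4},
])

```text
t: 20.7
eef_pos: [0.6134, 0.046, 0.0357]
ee_rot: [3.141, 0.002, -3.14]
force: [-0.6, -0.1, -0.1]
width: 0.0528
gripper_force: 0.0
```

>>> move_arm([
  {"translation": [0, 0, 0.5], "rot": [0, 0, 0], "hand": 0.4},
  {"translation": [0, 0, 0.5], "rot": [0, 0, 0], "hand": 0.7},
  {"translation": [0, 0, 0.5], "rot": [0, 0, 0], "hand": 1},
  {"translation": [0, 0, 0.5], "rot": [0, 0, 0], "hand": 1},
  {"translation": [0, 0, 0.5], "rot": [0, 0, 0], "hand": 1},
  {"translation": [0, 0, 0.5], "rot": [0, 0, 0], "hand": 1},
  {"translation": [0, 0, 0.5], "rot": [0, 0, 0], "hand": 1},
  {"translation": [0, 0, 0.5], "rot": [0, 0, 0], "hand": 1},
])

```text
t: 21.37
eef_pos: [0.6127, 0.0458, 0.0296]
ee_rot: [3.142, 0.0, -3.141]
force: [0.3, -0.0, 1.1]
width: 0.0235
gripper_force: 20.0
```

>>> move_arm([
  {"translation": [0, 0, 0], "rot": [0, 0, 0], "hand": 1},
  {"translation": [0, 0, -1], "rot": [0, 0, 0], "hand": 1},
  {"translation": [0, 0, -2.5], "rot": [0, 0, 0], "hand": 1},
  {"translation": [0, 0, -5], "rot": [0, 0, 0], "hand": 1},
  {"translation": [0, 0, -8], "rot": [0, 0, 0], "hand": 1},
  {"translation": [0, 0, -10.5], "rot": [0, 0, 0], "hand": 1},
  {"translation": [0, 0, -12], "rot": [0, 0, 0], "hand": 1},
  {"translation": [0, 0, -12], "rot": [0, 0, 0], "hand": 1},
])

```text
t: 22.03
eef_pos: [0.6146, 0.0462, 0.1545]
ee_rot: [3.14, 0.007, -3.14]
force: [1.6, 0.4, 0.2]
width: 0.0238
gripper_force: 20.0
```

>>> move_arm([
  {"translation": [-0.2, 2, 0], "rot": [0, 0, 0], "hand": 1},
  {"translation": [-0.6, 5, 0], "rot": [0, 0, 0], "hand": 1},
  {"translation": [-0.6, 8, 0], "rot": [0, 0, 0], "hand": 1},
  {"translation": [-0.6, 11, 0], "rot": [0, 0, 0], "hand": 1},
  {"translation": [-0.6, 12.3, 0], "rot": [0, 0, 0], "hand": 1},
  {"translation": [-0.6, 12.3, 1], "rot": [0, 0, 0], "hand": 1},
  {"translation": [-0.6, 12.3, 1], "rot": [0, 0, 0], "hand": 1},
  {"translation": [-0.6, 12.3, 1], "rot": [0, 0, 0], "hand": 1},
])

```text
t: 22.7
eef_pos: [0.6176, 0.1679, 0.1384]
ee_rot: [-3.14, -0.002, -3.141]
force: [0.1, -1.1, -0.1]
width: 0.0236
gripper_force: 20.0
```

>>> move_arm([
  {"translation": [0, 0, 1.5], "rot": [0, 0, 0], "hand": 1},
  {"translation": [0, 0, 3], "rot": [0, 0, 0], "hand": 1},
  {"translation": [0, 0, 4], "rot": [0, 0, 0], "hand": 1},
  {"translation": [0, 0, 4.5], "rot": [0, 0, 0], "hand": 1},
  {"translation": [0, 0, 4.5], "rot": [0, 0, 0], "hand": 1},
  {"translation": [0, 0, 4.5], "rot": [0, 0, 0], "hand": 1},
  {"translation": [0, 0, 4.5], "rot": [0, 0, 0], "hand": 1},
])

```text
t: 23.28
eef_pos: [0.6191, 0.1687, 0.0954]
ee_rot: [3.141, 0.001, -3.141]
force: [0.1, 1.1, -1.5]
width: 0.0235
gripper_force: 20.0
```

>>> move_arm([
  {"translation": [0, 0, 0.5], "rot": [0, 0, 0], "hand": 1},
  {"translation": [0, 0, 1], "rot": [0, 0, 0], "hand": 1},
  {"translation": [0, 0, 1.2], "rot": [0, 0, 0], "hand": 1},
  {"translation": [0, 0, 1.4], "rot": [0, 0, 0], "hand": 1},
  {"translation": [0, 0, 1.4], "rot": [0, 0, 0], "hand": 1},
  {"translation": [0, 0, 1.4], "rot": [0, 0, 0], "hand": 1},
])

```text
t: 23.78
eef_pos: [0.6184, 0.1688, 0.0804]
ee_rot: [-3.141, -0.0, -3.141]
force: [-1.3, -0.1, -0.6]
width: 0.0237
gripper_force: 20.0
```

>>> move_arm([
  {"translation": [0, 0, 0.1], "rot": [0, 0, 0], "hand": 1},
  {"translation": [0, 0, 0.2], "rot": [0, 0, 0], "hand": 1},
  {"translation": [0, 0, 0.2], "rot": [0, 0, 0], "hand": 1},
  {"translation": [0, 0, 0.2], "rot": [0, 0, 0], "hand": 1},
])

```text
t: 24.12
eef_pos: [0.6186, 0.1689, 0.0787]
ee_rot: [3.141, 0.0, -3.141]
force: [-0.2, 1.3, -0.4]
width: 0.0237
gripper_force: 20.0
```

>>> move_arm([
  {"translation": [0, 0, 0.1], "rot": [0, 0, 0], "hand": 1},
  {"translation": [0, 0, 0.1], "rot": [0, 0, 0], "hand": 1},
  {"translation": [0, 0, 0.1], "rot": [0, 0, 0], "hand": 1},
])

```text
t: 24.37
eef_pos: [0.6187, 0.1689, 0.0786]
ee_rot: [3.141, 0.001, -3.14]
force: [-2.4, 0.4, 6.3]
width: 0.0232
gripper_force: 20.0
```

Contact at the seated height. Release, rise and move clear.

>>> move_arm([
  {"translation": [0, 0, 0], "rot": [0, 0, 0], "hand": 0.6},
  {"translation": [0, 0, 0], "rot": [0, 0, 0], "hand": 0.4},
  {"translation": [0, 0, 0], "rot": [0, 0, 0], "hand": 0.4},
  {"translation": [0, 0, 0], "rot": [0, 0, 0], "hand": 0.4},
  {"translation": [0, 0, 0], "rot": [0, 0, 0], "hand": 0.4},
  {"translation": [0, 0, -2], "rot": [0, 0, 0], "hand": 0.4},
  {"translation": [0, 0, -5], "rot": [0, 0, 0], "hand": 0.4},
  {"translation": [0, 0, -9], "rot": [0, 0, 0], "hand": 0.4},
])

```text
t: 25.03
eef_pos: [0.6168, 0.168, 0.1655]
ee_rot: [-3.139, -0.005, -3.141]
force: [1.5, 1.2, 0.2]
width: 0.0526
gripper_force: 0.0
```

>>> move_arm([
  {"translation": [0, 0, -4], "rot": [0, 0, 0], "hand": 0.4},
  {"translation": [0, 0, -8], "rot": [0, 0, 0], "hand": 0.4},
  {"translation": [0, 0, -12], "rot": [0, 0, 0], "hand": 0.4},
  {"translation": [1, -4, -14], "rot": [0, 0, 0], "hand": 0.4},
  {"translation": [2, -8, -14], "rot": [0, 0, 0], "hand": 0.4},
  {"translation": [3, -12, -14], "rot": [0, 0, 0], "hand": 0.4},
  {"translation": [4, -16, -14], "rot": [0, 0, 0], "hand": 0.4},
  {"translation": [5, -20, -14], "rot": [0, 0, 0], "hand": 0.4},
])

```text
t: 25.7
eef_pos: [0.5683, -0.0308, 0.3078]
ee_rot: [3.141, 0.001, -3.14]
force: [0.1, -0.3, -0.8]
width: 0.0527
gripper_force: 0.0
```

>>> move_arm([
  {"translation": [1, -4, 0], "rot": [0, 0, 0], "hand": 0.4},
  {"translation": [2, -8, 0], "rot": [0, 0, 0], "hand": 0.4},
  {"translation": [3, -12, 0], "rot": [0, 0, 0], "hand": 0.4},
  {"translation": [4, -16, 0], "rot": [0, 0, 0], "hand": 0.4},
  {"translation": [5, -20, 0], "rot": [0, 0, 0], "hand": 0.4},
  {"translation": [6, -24, 0], "rot": [0, 0, 0], "hand": 0.4},
  {"translation": [6, -26, 0], "rot": [0, 0, 0], "hand": 0.4},
  {"translation": [6, -26, 0], "rot": [0, 0, 0], "hand": 0.4},
])

```text
t: 26.37
eef_pos: [0.5083, -0.293, 0.3071]
ee_rot: [-3.141, -0.001, 3.138]
force: [0.7, 0.4, -0.6]
width: 0.0525
gripper_force: 0.0
```

Run:
```python
from meas import *
o=[]
for n in('scene','top'):
    im,d=arm.grab_frame(n); o.append(im[:,:,::-1])
    W=cloud(n,d)
    for k,c in J.items():
        r=np.hypot(*(W[:,:2]-c).T)
        D=W[(r<.045)&(W[:,2]>.053)&(W[:,2]<.070)]; K=W[(r<.03)&(W[:,2]>.08)&(W[:,2]<.1)]
        if len(D)>20 and len(K): print(n,k,len(D),'slope,z',np.linalg.lstsq(np.c_[D[:,:2]-c,np.ones(len(D))],D[:,2],rcond=None)[0].round(3),'knob',K.mean(0).round(4),'disc',((D.min(0)+D.max(0))/2).round(4)[:2])
    try: run({n:d},{},dict(plain=L['plain']))
    except Exception as e: print(e)
cv2.imwrite('pics/f.png',np.vstack([cv2.resize(o[0][180:380,120:520],(600,300),interpolation=3),cv2.resize(o[1][100:250,170:470],(600,300),interpolation=3)]))
s=arm.get_state();print(s['eef_pos'],s['t'])
```

```text
scene white 986 slope,z [-0.006  0.008  0.061] knob [ 0.5416 -0.232   0.0855] disc [ 0.5397 -0.2315]
scene blue 672 slope,z [-0.003  0.002  0.06 ] knob [0.6239 0.2879 0.0852] disc [0.6221 0.2908]
scene green 757 slope,z [-0.011  0.005  0.06 ] knob [0.6201 0.1661 0.0856] disc [0.6182 0.1676]
scene lid plain 107 [ 0.5768 -0.1202] 0.0365 disc 855 [ 0.5753 -0.1192] [0.08  0.077]
top blue 672 slope,z [0.003 0.002 0.061] knob [0.6212 0.2898 0.0864] disc [0.6218 0.2929]
top green 693 slope,z [-0.003 -0.     0.061] knob [0.6175 0.1703 0.0866] disc [0.6181 0.1715]
top lid plain 71 [ 0.5734 -0.1159] 0.0382 disc 519 [ 0.5747 -0.1126] [0.078 0.067]
[ 0.50891887 -0.29009741  0.30711656] 26.4667
```

View pics/f.png

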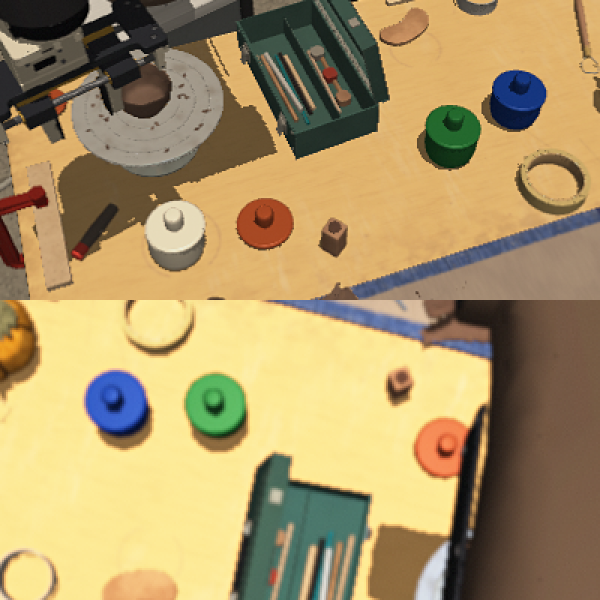

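All three lids sit flat with knobs up on the jars of their own colour. The terracotta lid hasn't moved and the gripper is clear, so I'm handing in.

```bash
python3 -c "
from station import arm
print(arm.job_done())"
```

```text
the job is handed in; nothing more can be done
None
```

The white, blue and green lids are each seated flat, knob up, on the jar of their own colour; the jars and the terracotta lid are where they were, and the job was handed in at about 26 s of the 102 s allowed (no verdict came back).

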